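# Clear the recalled products off a shop display into the returns basket

## Robot

A 6-joint arm with a two-finger parallel gripper is mounted at the origin on the work surface. World frame = base frame: x ahead of the robot, y to its left, z up, the work surface at z = 0. Lengths are in m, angles in degrees, forces in N, time in s.
With the tool pointing down it reaches from about 0.35 to 0.975 m from the base axis. Payload 17.4 kg.
Tool frame: the origin (TCP) lies on the front face of the gripper's body, between the roots of the fingers; the fingertips stand 73 mm ahead of it and the grasp point (between the pads) lies 54 mm ahead of it; y points along the fingers, z is the direction in which the jaws open and shut, and the axes are right-handed (so a half turn about y gives the same grasp; the last joint's range is limited). The gripper opens to 85 mm and grips with 20 to 120 N. Pads are 22 mm wide; open, the fingers measure 114 mm over their backs; the gripper's body (76 mm by 85 mm) begins 54 mm behind the grasp point. The pads swing forward as they close: fully open they stand 13 mm farther back than shut.
Start: joints at [72.949, 6.646, 82.598, -0, 90.757, -2.166], TCP at [0.173, 0.652, 0.304] pointing down, gripper open.
Joint ranges: [-162.19, 162.19], [-47.58, 125.68], [4.15, 143.07], [-65.23, 245.23], [0.69, 171.88], [-170.13, 170.13]. Speed limits (degrees/s): [108.29, 108.29, 127.2, 180, 180, 180].

## Interface

Orientations are given as a 3x3 rotation matrix whose columns are the frame's x, y, z axes.
In Python, from workcell import * gives the robot as it stands. The module is installed in compiled form; this text tells all that it offers.
- The arm moves only by the tool play_rows, never from a script. Its argument "targets" is a list of rows, each a list of 5 numbers: the finger opening in mm, from 0 to 85.4, then the shift along the world's x, y, z in mm, then the turn about the world's z in degrees. A call has 1 to 10 rows; each row shifts and turns the pose as measured when the row begins; what a row does not reach is not made up. A row lasts 1/12 s, in which the tool goes at most 41.7 mm and 7.16 degrees, less where a joint would pass 70% of its speed; a pose out of reach is approached as far as the arm can. A call with a gripper value outside its range is refused whole. The fingers move at their own pace and stop on an object; the grip force is fixed at half the most. Time passes only in rows, so rows that do not move let the fingers close. It gives the time, the measured TCP pose, the force and the opening at its end, in the units of the state.
- get_obs(): the state, without advancing time (a new reading comes with each control period).
- camera(name): name is "scene" or "top" or "wrist"; returns (picture, depth): 400x640x3 uint8, red, green, blue; 400x640 float32, m along the optical axis (not along the pixel's ray), 0 where there is no reading.
- camera_info(name): a dict with "vfov" (degrees; the focal length in pixels is half the picture's height over the tangent of half this angle, whatever the lens; pixels are square), "cx", "cy" (the principal point, pixels), "k1" (the pictures are not rectified: a ray, as slopes to the right and down, at radius r is drawn at 1 + k1 r^2 times it, then the intrinsics apply), "view" (4x4, takes a point from world to camera coordinates); the wrist camera has in their place "T_tool_cam" (4x4, takes a point from camera to tool coordinates, whose origin is the TCP and whose axes are the tool frame's). Camera axes: x right, y down, z forward; pixel columns grow to the right and rows downward; lengths in m; the calibration is good to about 2 mm. A picture is of the moment at which its call begins: read the wrist's pose just before it. camera_info takes no time and is no camera call.
- finish_job(): hands the job in, once; it reports no verdict.
Trained networks look in the newest picture that a camera, given by its name, has taken for a name from the list of things; names that differ only in an ending like _2 or _b are one class to them, and where a whole thing is asked for, a point or a joint stands for the part that bears it (a point fixed in the world has none). Each returns a list of dicts, best first, with "confidence" (0 to 1); they miss things now and then, are a little off and sometimes report something else, mostly with a low value. They report only what shows in the picture. A call takes as long as a camera call. They do not tell look-alikes from the thing itself.
- look_for(camera, label): "point" ([x, y, z] in m, in world coordinates, good to about 4 mm: the middle of the surface that is visible of it).
- outline_of(camera, label): "mask" (400x640 bool, what is visible of it).
The state is a dict: "time": time; "joint_positions": joint angles; "joint_vel": joint speeds; "tau": joint torques, N m; "ee_pos": TCP position; "tcp_rot": TCP orientation; "force": force on the tool from outside, world axes, zero at the start; "moment": the same for the moment, N m; "finger_gap": finger opening in m.
Only numpy, scipy, OpenCV 4.12 (cv2) and the standard library are available. Lean on these libraries where they do the work, as an engineer would, in place of code of your own. Each camera call takes 0.05 s, during which the arm holds its last target. There are 200 camera calls.

## Task

The orange-topped products are recalled: take the orange-capped bottle and the two orange-lidded jars off the display and drop all three into the red wire returns basket, letting go of each only once its foot is below the basket's rim. Leave the other jars and the tester pot standing where they are.

Things in the scene. Friction and masses are not known exactly. Their poses are not given: they have to be found in the camera images.
- display: white two-tier shop display, fixed. Origin: on the table top, straight below the middle of the upper shelf's front edge; z up, x from its front (robot's side) to its back, y along the shelf. Lower deck: top 25 mm above the table, x -115 to +145 mm, 360 mm wide. Two slim posts at the rear corners (x 110, y +-172 mm) carry the upper shelf; front, sides and back are open
- shelf_edge (a point): middle of the upper shelf's lower front edge, 225 mm above the table. The shelf is 360 mm wide, 120 mm deep, 16 mm thick, stocked up to 290 mm above the table. It overhangs the back row, leaving no room for a gripper from straight above: reach them from the front with a tilted tool
- row_mid (a point): middle of the back row, on the deck, 17 mm behind the shelf's front edge. Four jars stand in the row (10 to 24 mm behind the edge), in columns 80 mm apart at display y about -120, -40, 40, 120 mm. A front row stands 72 to 80 mm nearer the robot, one thing before each jar
- recall_jar_a_center (a point): recalled jar: black with a plain orange lid, 46 mm across, 48 mm high; stands on the display's lower deck, in the back row; in any of the four columns. The point is its centre, half-way up (24 mm above its foot). The tall recalled bottle stands right in front of it, in the way. 60 to 130 g
- recall_jar_b_center (a point): the other recalled jar: black with a plain orange lid, 46 mm across, 48 mm high; stands on the display's lower deck, in the back row; in any of the four columns. The point is its centre, half-way up (24 mm above its foot). A low black jar stands in front of it. 60 to 130 g
- recall_bottle_center (a point): recalled bottle: a plain cylinder 40 mm across and 105 mm high, black with a white band and an orange cap (the top 25 mm, as wide as the body), upright on the deck in front of recalled jar a. The point is its centre, half-way up (52.5 mm above its foot). 100 to 200 g
- basket: red wire returns basket, open on top, fixed to the table on the robot's left or right. Origin: centre of its underside; z up, x along its longer side (about away from the robot). Outside 240 mm (x) by 180 mm (y), rim 70 mm above the table, walls 4 mm thick, floor 6 mm above the table
- carton: open cardboard carton of stock, 220 mm (x) by 180 mm (y), 60 mm high, fixed on the side opposite the basket; not involved. Origin: centre of its underside
- black_jar_1: black jar with a black lid with a violet sticker, 46 mm across, 48 mm high; stands on the display's lower deck, in the back row; to be left. Origin: centre of its foot
- black_jar_2: black jar with a black lid with a light blue sticker, 46 mm across, 48 mm high; stands on the display's lower deck, in the back row; to be left. Origin: centre of its foot
- front_jar_1: black jar with a black lid with a violet sticker, 46 mm across, 48 mm high; stands on the display's lower deck, in the front row before black jar 1; to be left. Origin: centre of its foot
- front_jar_2: black jar with a black lid with a pink sticker, 46 mm across, 48 mm high; stands on the display's lower deck, in the front row before recalled jar b; to be left. Origin: centre of its foot
- tester_pot: pale green tester pot, 44 mm across, 22 mm high, in the front row before black jar 2; to be left. Origin: centre of its foot
Things that resemble listed ones, but are neither listed nor needed, are in the scene too. What is shaped like the part that bears recall_jar_a_center but green or yellow is not meant.

How it is judged (in metres and radians):
At the end, for the whole second after the job is handed in: The bottle and both recalled jars rest in the basket, centres inside its walls (118 mm along x, 88 mm along y from its middle) and under 90 mm above the table; the other jars and the pot stand upright (0.3 rad) within 30 mm of their starts (x of recall_bottle_center in the frame of basket between -0.118 and 0.118 m and y of recall_bottle_center in the frame of basket between -0.088 and 0.088 m and z of recall_bottle_center in the frame of basket between 0 and 0.09 m and linear speed of each of recall_bottle, recall_jar_a, recall_jar_b below 0.05 m/s and x of recall_jar_a_center in the frame of basket between -0.118 and 0.118 m and y of recall_jar_a_center in the frame of basket between -0.088 and 0.088 m and z of recall_jar_a_center in the frame of basket between 0 and 0.09 m and x of recall_jar_b_center in the frame of basket between -0.118 and 0.118 m and y of recall_jar_b_center in the frame of basket between -0.088 and 0.088 m and z of recall_jar_b_center in the frame of basket between 0 and 0.09 m and distance of each of black_jar_1, black_jar_2, front_jar_1, front_jar_2, tester_pot from where it was at the start of the episode below 0.03 m and angle between each of black_jar_1, black_jar_2, front_jar_1, front_jar_2, tester_pot's own z axis and vertical below 0.3 rad); the robot touches nothing.
It fails at once if recall bottle falls freely faster than 1.3 m/s (dropped from more than about 85 mm, or thrown) (linear speed of recall_bottle above 1.3 m/s and contact force between the fingers and recall_bottle below 0.1 N).
It fails at once if recall jar a falls freely faster than 1.3 m/s (dropped from more than about 85 mm, or thrown) (linear speed of recall_jar_a above 1.3 m/s and contact force between the fingers and recall_jar_a below 0.1 N).
It fails at once if recall jar b falls freely faster than 1.3 m/s (dropped from more than about 85 mm, or thrown) (linear speed of recall_jar_b above 1.3 m/s and contact force between the fingers and recall_jar_b below 0.1 N).
It fails at once if one of the four other jars or the tester pot shifted by more than 30 mm or tipped over (distance of any of black_jar_1, black_jar_2, front_jar_1, front_jar_2, tester_pot from where it was at the start of the episode above 0.03 m or angle between any of black_jar_1, black_jar_2, front_jar_1, front_jar_2, tester_pot's own z axis and vertical above 0.5 rad).
It also fails if it takes over 70 s, if anything falls off the work surface, if the arm or the gripper's body presses on something with over 40 N, if the wrist force passes 120 N, or if a joint passes its speed limit or range.

## Working session

There is one attempt and no reset: what is moved stays moved. The work goes in short steps, Python scripts to look and compute and a tool call to move; the robot and the scene stay as the last step left them, time stands still between calls to the robot, and variables do not carry over. Pictures are saved under pics/ and viewed, about 8 in all and at most 12, crops included, and the job is handed in when it is done.

Besides the shell and the picture viewer there is one more tool, called after "Emit:" in YAML: its name, and indented under it one key for each argument. play_rows: Moves the arm, as the interface text tells. Its arguments: {"type":"object","properties":{"targets":{"type":"array","items":{"type":"array","items":{"type":"number"}}}},"required":["targets"]}

```bash
mkdir -p pics
cat > h.py <<'E'
from workcell import *
import numpy as np, cv2
def unproj(name,u,v,d):
    c=camera_info(name); f=200/np.tan(np.radians(c["vfov"])/2)
    x=(u-c["cx"])/f;y=(v-c["cy"])/f
    r=np.hypot(x,y); s=r
    for _ in range(20): s=r/(1+c["k1"]*s*s)
    k=s/r if r>0 else 1
    p=np.array([x*k*d,y*k*d,d,1])
    if "view" in c: return (np.linalg.inv(c["view"])@p)[:3]
    o=get_obs(); q=c["T_tool_cam"]@p
    return np.array(o["tcp_rot"])@q[:3]+np.array(o["ee_pos"])
E
python3 - <<'E'
from h import *
o=get_obs(); print({k:np.round(v,3).tolist() for k,v in o.items()})
for n in ("scene","top"):
    im,d=camera(n); cv2.imwrite(f"pics/{n}0.png",im[:,:,::-1])
    for l in ("shelf_edge","row_mid","recall_jar_a_center","recall_bottle_center","basket","carton","black_jar_1","front_jar_1","tester_pot","display"):
        try:
            print(n,l,[(np.round(r["point"],3).tolist(),round(r["confidence"],2)) for r in look_for(n,l)])
        except Exception as e: print(n,l,e)
    print(n,np.round(camera_info(n)["view"],3).tolist())
print(camera_info("wrist"))
E
```

```text
{'time': 0.0, 'joint_positions': [72.949, 6.674, 82.638, 0.0, 90.757, -2.167], 'joint_vel': [0.04, 0.06, 0.027, 0.027, 0.185, 0.008], 'tau': [-0.001, -73.2, -63.249, -0.0, 0.006, -0.0], 'ee_pos': [0.173, 0.652, 0.303], 'tcp_rot': [[0.966, -0.0, 0.257], [-0.257, -0.001, 0.966], [-0.0, -1.0, -0.001]], 'force': [-0.532, 0.198, -0.297], 'moment': [0.025, -0.035, -0.017], 'finger_gap': 0.086}
scene shelf_edge [([0.659, 0.071, 0.176], 0.57)]
scene row_mid [([0.659, 0.074, 0.177], 0.79)]
scene recall_jar_a_center [([0.639, 0.286, 0.05], 0.77), ([0.719, 0.318, 0.049], 0.77), ([0.647, 0.172, 0.076], 0.76), ([0.65, 0.426, 0.054], 0.71), ([0.42, 0.187, 0.049], 0.71), ([0.655, 0.069, 0.183], 0.21)]
scene recall_bottle_center [([0.566, 0.176, 0.111], 0.65), ([0.43, 0.374, 0.05], 0.53), ([0.659, 0.073, 0.176], 0.34)]
scene basket [([0.649, 0.17, 0.073], 0.64), ([0.459, -0.383, 0.029], 0.55)]
scene carton [([0.431, 0.371, 0.049], 0.79)]
scene black_jar_1 [([0.638, 0.089, 0.076], 0.81), ([0.626, -0.072, 0.071], 0.78)]
scene front_jar_1 [([0.554, -0.063, 0.073], 0.69)]
scene tester_pot [([0.557, 0.01
[... 999 characters left out ...]
p tester_pot [([0.569, 0.079, 0.049], 0.6)]
top display [([0.652, 0.043, 0.243], 0.94), ([0.577, 0.163, 0.13], 0.43)]
top [[0.007, -1.0, -0.013, 0.027], [-0.996, -0.006, -0.095, 0.574], [0.094, 0.014, -0.995, 1.365], [0.0, 0.0, 0.0, 1.0]]
{'vfov': 68.78445902684723, 'cx': 314.4730069417885, 'cy': 193.3578681694382, 'k1': 0.011730336647948592, 'T_tool_cam': array([[ 5.17916261e-04,  9.54077887e-01,  2.99558204e-01,
        -7.62381850e-02],
       [-1.46280804e-04, -2.99558169e-01,  9.54078027e-01,
        -7.02489787e-02],
       [ 9.99999855e-01, -5.37952140e-04, -1.55827665e-05,
         1.02258591e-03],
       [ 0.00000000e+00,  0.00000000e+00,  0.00000000e+00,
         1.00000000e+00]])}
```

View pics/scene0.png

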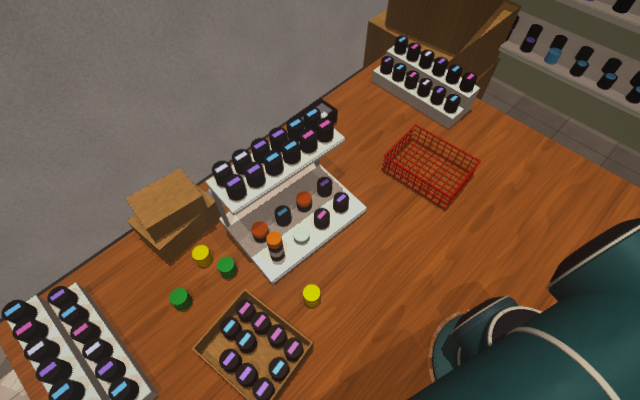

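View pics/top0.png

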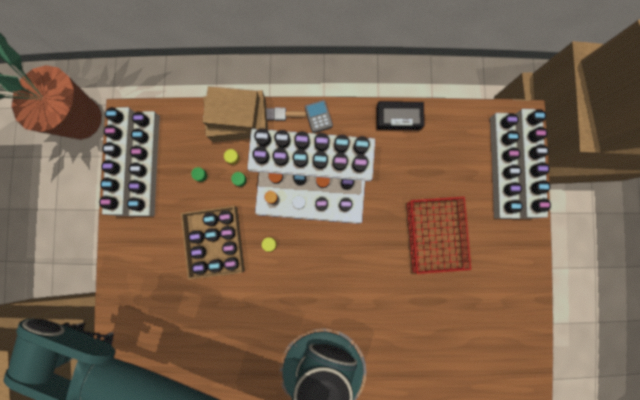

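```bash
cat >> h.py <<'E'
def cloud(name):
    im,d=camera(name); c=camera_info(name); f=200/np.tan(np.radians(c["vfov"])/2)
    v,u=np.mgrid[:400,:640]; K=np.array([[f,0,c["cx"]],[0,f,c["cy"]],[0,0,1]])
    n=cv2.undistortPoints(np.stack([u,v],-1).reshape(-1,1,2).astype(float),K,np.array([c["k1"],0,0,0,0.])).reshape(400,640,2)
    p=np.concatenate([n*d[...,None],d[...,None],np.ones((400,640,1))],-1)
    if "view" in c: T=np.linalg.inv(c["view"])
    else:
        o=get_obs(); E=np.eye(4); E[:3,:3]=o["tcp_rot"]; E[:3,3]=o["ee_pos"]; T=E@c["T_tool_cam"]
    P=p@T.T; P=P[...,:3]; P[d==0]=np.nan
    return im,P
def orange(im):
    h=cv2.cvtColor(im,cv2.COLOR_RGB2HSV)
    return (h[...,0]>4)&(h[...,0]<16)&(h[...,1]>180)&(h[...,2]>120)
E
python3 - <<'E'
from h import *
for n in ("scene","top"):
    im,P=cloud(n); m=orange(im)&(P[...,0]>.5)&(P[...,0]<.75)&(P[...,1]>-.15)&(P[...,1]<.25)&(P[...,2]>.03)
    k,L=cv2.connectedComponents(m.astype(np.uint8))
    for i in range(1,k):
        q=P[L==i]
        if len(q)>15:
            t=q[q[:,2]>np.percentile(q[:,2],90)-.006]
            print(n,len(q),"top z",t[:,2].mean().round(3),"mid",((t.max(0)+t.min(0))/2).round(3),"ext",np.ptp(t,0).round(3))
    # upper shelf & deck edges
    for zlo,zhi,nm in((.236,.246,"shelf"),(.02,.03,"deck")):
        s=(P[...,2]>zlo)&(P[...,2]<zhi)&(P[...,0]>.4)&(P[...,0]<.85)&(abs(P[...,1]-.05)<.28)
        q=P[s][:,:2].astype(np.float32); h=cv2.minAreaRect(q); print(n,nm,len(q),h,cv2.boxPoints(h).round(3).tolist())
E
```

```text
scene 155 top z 0.072 mid [0.639 0.006 0.074] ext [0.044 0.043 0.011]
scene 181 top z 0.072 mid [0.653 0.163 0.073] ext [0.045 0.043 0.008]
scene 161 top z 0.129 mid [0.577 0.171 0.129] ext [0.037 0.037 0.007]
scene shelf 1890 ((0.6892122030258179, 0.04063025116920471), (0.35989636182785034, 0.12550458312034607), 85.73915100097656) [[0.6129999756813049, -0.1340000033378601], [0.7379999756813049, -0.14300000667572021], [0.7649999856948853, 0.2150000035762787], [0.6399999856948853, 0.22499999403953552]]
scene deck 6244 ((0.6031907796859741, 0.09474769234657288), (0.3976694941520691, 0.4685836136341095), 0.11043690145015717) [[0.40400001406669617, 0.32899999618530273], [0.4050000011920929, -0.14000000059604645], [0.8019999861717224, -0.13899999856948853], [0.8019999861717224, 0.32899999618530273]]
top 60 top z 0.074 mid [0.644 0.16  0.076] ext [0.02  0.033 0.011]
top 55 top z 0.074 mid [0.631 0.004 0.076] ext [0.021 0.029 0.011]
top shelf 2167 ((0.6901288032531738, 0.038922667503356934), (0.3613451421260834, 0.12386636435985565), 85.56024932861328) [[0.6140000224113464, -0.13600000739097595], [0.7379999756813049, -0.1459999978542328], [0.765999972820282, 0.21400000154972076], [0.6420000195503235, 0.2240000069141388]]
top deck 3259 ((0.630422830581665, 0.04650777578353882), (0.43855348229408264, 0.5575686097145081), 1.488883376121521) [[0.40400001406669617, 0.3199999928474426], [0.4180000126361847, -0.23800000548362732], [0.8569999933242798, -0.22599999606609344], [0.8420000076293945, 0.3310000002384186]]
```

Emit:
play_rows:
  targets:
    - [85,10,39,0,0]
    - [85,10,39,0,0]
    - [85,10,39,0,0]
    - [85,10,39,0,0]
    - [85,10,39,0,0]
    - [85,10,39,0,0]
    - [85,10,39,0,0]
    - [85,10,39,0,0]
    - [85,10,39,0,0]
    - [85,10,39,0,0]

```text
time: 2.03
ee_pos: [0.2534, 0.9645, 0.3062]
tcp_rot: [[0.966, 0.001, 0.257], [-0.257, 0.002, 0.966], [0.0, -1.0, 0.002]]
force: [-0.5, -0.5, 0.3]
finger_gap: 0.0847
```

Emit:
play_rows:
  targets:
    - [85,10,39,0,0]
    - [85,10,39,0,0]
    - [85,10,39,0,0]
    - [85,10,39,0,0]
    - [85,10,39,0,0]
    - [85,10,39,0,0]
    - [85,10,39,0,0]
    - [85,10,39,0,0]

```text
time: 2.7
ee_pos: [0.2722, 1.042, 0.2089]
tcp_rot: [[0.966, 0.041, 0.254], [-0.257, 0.157, 0.954], [-0.001, -0.987, 0.162]]
force: [0.2, 0.4, 0.8]
finger_gap: 0.0851
```

```bash
python3 -c "
from h import *
o=get_obs();print(o['joint_positions'],o['ee_pos'],o['tcp_rot'])"
```

```text
[73.95383614 67.92900814  4.21151405  0.25586827 98.52588681 -1.08826248] [0.27215547 1.04196324 0.20886923] [[ 0.96640306  0.04058396  0.25380715]
 [-0.25702871  0.15708145  0.95355213]
 [-0.00116947 -0.98675142  0.16223524]]
```

Emit:
play_rows:
  targets:
    - [85,7,28,28,0]
    - [85,7,28,28,0]
    - [85,7,28,28,0]
    - [85,7,28,28,0]
    - [85,7,28,28,0]
    - [85,7,28,28,0]
    - [85,7,28,28,0]
    - [85,7,28,28,0]

```text
time: 3.37
ee_pos: [0.2676, 1.034, 0.3611]
tcp_rot: [[0.966, 0.088, 0.241], [-0.257, 0.338, 0.905], [-0.002, -0.937, 0.349]]
force: [0.7, -0.7, 0.1]
finger_gap: 0.0847
```

```bash
python3 -c "
from h import *
o=get_obs();print(o['joint_positions'],o['ee_pos'],o['tcp_rot'])"
```

```text
[74.01539604 59.99993648  4.16758505  0.51439246 95.38859554 -0.94379574] [0.26764894 1.03399641 0.36105691] [[ 0.96648058  0.08758982  0.24133653]
 [-0.25672921  0.33822932  0.9053679 ]
 [-0.00232608 -0.93697863  0.34937893]]
```

Emit:
play_rows:
  targets:
    - [85,-6,-24,0,7]
    - [85,-6,-24,0,7]
    - [85,-6,-24,0,7]
    - [85,0,0,0,7]
    - [85,0,0,0,7]
    - [85,0,0,0,7]
    - [85,0,0,0,7]
    - [85,0,0,0,7]
    - [85,0,0,0,7]
    - [85,0,0,0,7]

```text
time: 4.2
ee_pos: [0.252, 0.9784, 0.3779]
tcp_rot: [[0.637, -0.275, -0.72], [0.77, 0.236, 0.592], [0.007, -0.932, 0.362]]
force: [0.2, -0.0, -0.0]
finger_gap: 0.0851
```

Emit:
play_rows:
  targets:
    - [85,0,0,0,7]
    - [85,0,0,0,7]
    - [85,0,0,0,7]
    - [85,0,0,0,7]
    - [85,0,0,0,7]
    - [85,0,0,0,7]
    - [85,0,0,0,7]
    - [85,0,0,0,7]
    - [85,0,0,0,7]
    - [85,0,0,0,7]

```text
time: 5.03
ee_pos: [0.2347, 0.9171, 0.3486]
tcp_rot: [[-0.516, -0.325, -0.792], [0.855, -0.151, -0.496], [0.041, -0.934, 0.356]]
force: [0.1, 0.0, 0.3]
finger_gap: 0.0848
```

```bash
cat >> h.py <<'E'
def st():
    o=get_obs(); R=np.array(o["tcp_rot"]); p=np.array(o["ee_pos"])
    print("t",round(o["time"],2),"j",np.round(o["joint_positions"],1),"p",p.round(4),"grasp",(p+R[:,1]*.05).round(4),"F",np.round(o["force"],1),"gap",round(o["finger_gap"],4))
    x,y,z=R.T; print("x azim",np.degrees(np.arctan2(x[1],x[0])).round(1),"z azim",np.degrees(np.arctan2(z[1],z[0])).round(1),"tilt to x",np.degrees(np.arcsin(x[2])).round(1),"to z",np.degrees(np.arcsin(z[2])).round(1),"pos azim",np.degrees(np.arctan2(p[1],p[0])).round(1))
E
python3 -c "
from h import *
st()"
```

```text
t 5.03 j [  70.7   60.7    4.2   19.1  128.4 -130.6] p [0.2347 0.9171 0.3486] grasp [0.2184 0.9096 0.302 ] F [0.1 0.  0.3] gap 0.0848
x azim 121.1 z azim -148.0 tilt to x 2.4 to z 20.8 pos azim 75.6
```

Emit:
play_rows:
  targets:
    - [85,7,30,26,0]
    - [85,7,30,26,0]
    - [85,7,30,26,0]
    - [85,7,30,26,0]
    - [85,7,30,26,0]
    - [85,7,30,26,0]
    - [85,7,30,26,0]
    - [85,7,30,26,0]
    - [85,7,30,26,0]
    - [85,7,30,26,0]

```text
time: 5.87
ee_pos: [0.2098, 0.9141, 0.4732]
tcp_rot: [[-0.448, -0.296, -0.844], [0.865, 0.096, -0.493], [0.227, -0.95, 0.213]]
force: [-0.2, -0.4, -0.2]
finger_gap: 0.0845
```

```bash
python3 -c "
from h import *
st()"
```

```text
t 5.87 j [  71.4   53.1    4.2   21.3  121.1 -126.1] p [0.2098 0.9141 0.4732] grasp [0.195  0.9189 0.4257] F [-0.2 -0.4 -0.2] gap 0.0845
x azim 117.4 z azim -149.7 tilt to x 13.1 to z 12.3 pos azim 77.1
```

Works as intended: tilt to x grows, tilt to z shrinks.

Emit:
play_rows:
  targets:
    - [85,7,30,26,0]
    - [85,7,30,26,0]
    - [85,7,30,26,0]
    - [85,7,30,26,0]
    - [85,7,30,26,0]
    - [85,7,30,26,0]
    - [85,7,30,26,0]
    - [85,7,30,26,0]
    - [85,7,30,26,0]
    - [85,7,30,26,0]

```text
time: 6.7
ee_pos: [0.1944, 0.9293, 0.5546]
tcp_rot: [[-0.387, -0.259, -0.885], [0.817, 0.349, -0.459], [0.428, -0.901, 0.076]]
force: [0.2, -0.0, 0.2]
finger_gap: 0.0848
```

```bash
python3 -c "
from h import *
st()"
```

```text
t 6.7 j [  72.    48.7    4.2   22.1  110.  -123.7] p [0.1944 0.9293 0.5546] grasp [0.1814 0.9468 0.5096] F [ 0.2 -0.   0.2] gap 0.0848
x azim 115.4 z azim -152.6 tilt to x 25.3 to z 4.4 pos azim 78.2
```

Emit:
play_rows:
  targets:
    - [85,7,30,26,0]
    - [85,7,30,26,0]
    - [85,7,30,26,0]
    - [85,7,30,26,0]
    - [85,-2,-40,-5,-7]
    - [85,-2,-40,-5,-7]
    - [85,-2,-40,-5,-7]
    - [85,-2,-40,-5,-7]
    - [85,-2,-40,-5,-7]
    - [85,-2,-40,-5,-7]

```text
time: 7.53
ee_pos: [0.1866, 0.8174, 0.5688]
tcp_rot: [[-0.013, -0.042, -0.999], [0.861, 0.508, -0.033], [0.509, -0.86, 0.03]]
force: [-0.1, 1.4, 1.0]
finger_gap: 0.0851
```

```bash
python3 -c "
from h import *
st()
im,P=cloud('top')
h=cv2.cvtColor(im,cv2.COLOR_RGB2HSV)
m=((h[...,0]<4)|(h[...,0]>174))&(h[...,1]>150)&(P[...,0]>.3)&(P[...,0]<.62)&(P[...,1]<-.25)&(P[...,1]>-.55)&(P[...,2]>.058)&(P[...,2]<.09)
q=P[m];print(len(q)); r=cv2.minAreaRect(q[:,:2].astype(np.float32));print(r,cv2.boxPoints(r).round(3).tolist())"
```

```text
t 7.53 j [  72.5   16.9   49.1   11.1   85.4 -106.9] p [0.1866 0.8174 0.5688] grasp [0.1844 0.8428 0.5258] F [-0.1  1.4  1. ] gap 0.0851
x azim 90.9 z azim -178.1 tilt to x 30.6 to z 1.7 pos azim 77.1
222
((0.46221840381622314, -0.3781299293041229), (0.23689468204975128, 0.17793574929237366), 4.346771240234375) [[0.3370000123977661, -0.2980000078678131], [0.35100001096725464, -0.47600001096725464], [0.5870000123977661, -0.4580000042915344], [0.5740000009536743, -0.2800000011920929]]
```

Emit:
play_rows:
  targets:
    - [85,13,-34,-17,-7.1]
    - [85,13,-34,-17,-7.1]
    - [85,13,-34,-17,-7.1]
    - [85,13,-34,-17,-7.1]
    - [85,13,-34,-17,-7.1]
    - [85,13,-34,-17,-7.1]
    - [85,13,-34,-17,-7.1]
    - [85,13,-34,-17,-7.1]
    - [85,13,-34,-17,-7.1]
    - [85,13,-34,-17,-7.1]

```text
time: 8.42
ee_pos: [0.3129, 0.4675, 0.3961]
tcp_rot: [[0.803, 0.475, -0.359], [0.288, 0.217, 0.933], [0.521, -0.853, 0.038]]
force: [0.6, 0.1, -0.1]
finger_gap: 0.0847
```

```bash
python3 -c "
from h import *
st()"
```

```text
t 8.42 j [ 60.4 -19.9 101.4 -18.6  73.  -48.6] p [0.3129 0.4675 0.3961] grasp [0.3367 0.4784 0.3534] F [ 0.6  0.1 -0.1] gap 0.0847
x azim 19.7 z azim 111.1 tilt to x 31.4 to z 2.2 pos azim 56.2
```

Emit:
play_rows:
  targets:
    - [85,12,-31,-21,-7]
    - [85,12,-31,-21,-7]
    - [85,12,-31,-21,-7]
    - [85,12,-31,-21,-3]
    - [85,12,-31,-21,0]
    - [85,12,-31,-21,0]
    - [85,12,-31,-21,0]
    - [85,12,-31,-21,0]
    - [85,12,-31,-21,0]
    - [85,8,-15,-15,0]

```text
time: 9.25
ee_pos: [0.4305, 0.1592, 0.1874]
tcp_rot: [[0.84, 0.539, 0.066], [-0.084, 0.01, 0.996], [0.536, -0.842, 0.053]]
force: [1.7, 0.1, 0.9]
finger_gap: 0.0851
```

```bash
python3 -c "
from h import *
st()
im,P=cloud('wrist'); cv2.imwrite('pics/w1.png',im[:,:,::-1])
m=orange(im)&(P[...,2]>.05)
k,L=cv2.connectedComponents(m.astype(np.uint8))
for i in range(1,k):
    q=P[L==i]
    if len(q)>100: print(len(q),q.min(0).round(3),q.max(0).round(3),np.median(q,0).round(3))
"
```

```text
t 9.25 j [ 22.4 -34.2 130.3 -14.1  53.9 -57.6] p [0.4305 0.1592 0.1874] grasp [0.4575 0.1596 0.1453] F [1.7 0.1 0.9] gap 0.0851
x azim -5.7 z azim 86.2 tilt to x 32.4 to z 3.1 pos azim 20.3
254 [ 0.426 -0.014  0.052] [0.629 0.108 0.16 ] [ 0.618 -0.002  0.062]
1849 [0.556 0.138 0.053] [0.661 0.185 0.127] [0.562 0.167 0.119]
```

View pics/w1.png

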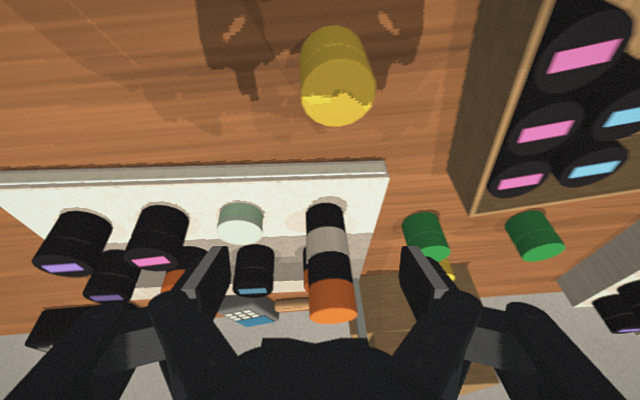

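Emit:
play_rows:
  targets:
    - [85,30,3,-10,0]
    - [85,30,3,-10,0]
    - [85,30,2,-10,0]
    - [85,22,0,-6,0]
    - [85,0,0,0,0]

```text
time: 9.72
ee_pos: [0.5486, 0.1632, 0.1504]
tcp_rot: [[0.833, 0.548, 0.071], [-0.091, 0.011, 0.996], [0.545, -0.836, 0.059]]
force: [0.6, 0.2, -0.2]
finger_gap: 0.0851
```

```bash
python3 -c "
from h import *
st()"
```

```text
t 9.72 j [ 17.3 -14.5 120.7 -13.1  42.4 -60.4] p [0.5486 0.1632 0.1504] grasp [0.576  0.1637 0.1086] F [ 0.6  0.2 -0.2] gap 0.0851
x azim -6.3 z azim 85.9 tilt to x 33.0 to z 3.4 pos azim 16.6
```

Emit:
play_rows:
  targets:
    - [60,0,5,0,0]
    - [30,0,0,0,0]
    - [30,0,0,0,0]
    - [30,0,0,0,0]
    - [30,0,0,0,0]
    - [30,0,0,0,0]
    - [30,0,0,0,0]
    - [30,0,0,0,0]

```text
time: 10.38
ee_pos: [0.5466, 0.1698, 0.1528]
tcp_rot: [[0.831, 0.551, 0.069], [-0.091, 0.013, 0.996], [0.548, -0.834, 0.061]]
force: [-0.5, 0.3, -2.3]
finger_gap: 0.0393
```

Emit:
play_rows:
  targets:
    - [30,0,0,25,0]
    - [30,-20,0,30,0]
    - [30,-25,0,30,0]
    - [30,-20,-20,15,0]
    - [30,0,-40,5,0]
    - [30,0,-40,0,0]
    - [30,0,-40,0,0]
    - [30,0,-40,0,0]
    - [30,0,-40,0,0]
    - [30,0,-40,0,0]

```text
time: 11.22
ee_pos: [0.4732, -0.0878, 0.2631]
tcp_rot: [[0.83, 0.556, 0.053], [-0.077, 0.02, 0.997], [0.553, -0.831, 0.059]]
force: [1.3, 1.0, -2.3]
finger_gap: 0.0391
```

Emit:
play_rows:
  targets:
    - [30,0,-40,0,0]
    - [30,0,-40,0,0]
    - [30,0,-40,0,0]
    - [30,5,-40,0,0]
    - [30,5,-40,0,0]
    - [30,5,-30,0,0]

```text
time: 11.72
ee_pos: [0.4829, -0.3296, 0.2647]
tcp_rot: [[0.825, 0.562, 0.057], [-0.078, 0.014, 0.997], [0.559, -0.827, 0.056]]
force: [1.0, 1.4, -2.0]
finger_gap: 0.0393
```

```bash
python3 -c "
from h import *
st()"
```

```text
t 11.72 j [ -45.7  -15.2  110.3   27.6   62.9 -139.4] p [ 0.4829 -0.3296  0.2647] grasp [ 0.511  -0.3289  0.2233] F [ 1.   1.4 -2. ] gap 0.0393
x azim -5.4 z azim 86.8 tilt to x 34.0 to z 3.2 pos azim -34.3
```

Emit:
play_rows:
  targets:
    - [30,10,-25,0,0]
    - [30,10,-20,0,0]
    - [30,0,0,-30,0]
    - [30,0,0,-30,0]
    - [30,0,0,-25,0]
    - [30,0,0,-15,0]
    - [30,0,0,-10,0]
    - [30,0,0,0,0]

```text
time: 12.38
ee_pos: [0.5014, -0.3851, 0.1485]
tcp_rot: [[0.825, 0.561, 0.065], [-0.084, 0.008, 0.996], [0.558, -0.828, 0.054]]
force: [-0.4, 0.4, -2.1]
finger_gap: 0.0391
```

```bash
python3 -c "
from h import *
st()
im,P=cloud('scene'); cv2.imwrite('pics/s1.png',cv2.resize(im[80:260,330:530,::-1],None,fx=3,fy=3))
m=orange(im)&(P[...,1]<-.2)
q=P[m];print(len(q),q.min(0).round(3),q.max(0).round(3))"
```

```text
t 12.38 j [ -48.2   -3.   110.9   32.1   52.8 -148.9] p [ 0.5014 -0.3851  0.1485] grasp [ 0.5294 -0.3847  0.1072] F [-0.4  0.4 -2.1] gap 0.0391
x azim -5.8 z azim 86.2 tilt to x 33.9 to z 3.1 pos azim -37.5
11269 [-0.246 -0.793 -0.009] [ 0.95 -0.2   0.16]
```

View pics/s1.png

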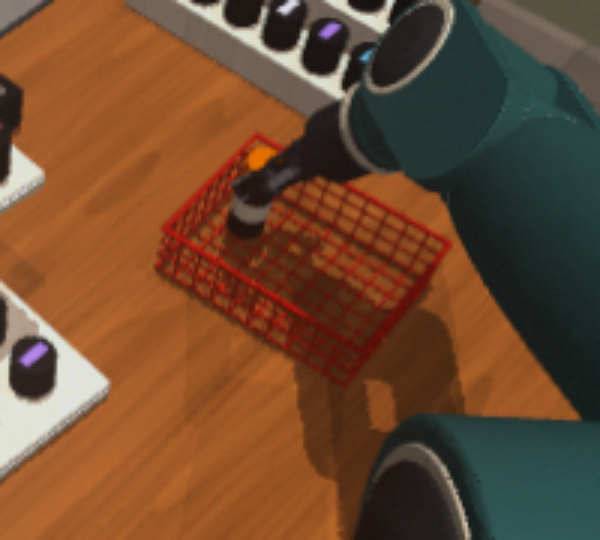

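Emit:
play_rows:
  targets:
    - [30,0,0,-10,0]
    - [30,0,0,0,0]
    - [70,0,0,0,0]
    - [70,0,0,0,0]
    - [70,0,0,0,0]
    - [70,-10,0,15,0]
    - [70,-20,0,30,0]
    - [70,-20,0,30,0]
    - [70,-20,0,30,0]
    - [70,-10,20,20,0]

```text
time: 13.27
ee_pos: [0.4208, -0.3657, 0.2715]
tcp_rot: [[0.824, 0.563, 0.064], [-0.082, 0.006, 0.997], [0.561, -0.827, 0.051]]
force: [1.8, -0.5, 0.4]
finger_gap: 0.0701
```

```bash
python3 -c "
from h import *
st()
im,P=cloud('top'); cv2.imwrite('pics/t1.png',cv2.resize(im[120:290,230:490,::-1],None,fx=3,fy=3))
m=orange(im)&(P[...,1]<-.25)&(P[...,1]>-.5)&(P[...,0]>.33)&(P[...,0]<.6)&(P[...,2]>.03)
q=P[m];print(len(q),q.min(0).round(3),q.max(0).round(3),np.median(q,0))"
```

```text
t 13.27 j [ -54.   -17.8  111.8   29.8   67.5 -146.5] p [ 0.4208 -0.3657  0.2715] grasp [ 0.4489 -0.3654  0.2302] F [ 1.8 -0.5  0.4] gap 0.0701
x azim -5.7 z azim 86.3 tilt to x 34.1 to z 2.9 pos azim -41.0
3 [ 0.53  -0.458  0.072] [ 0.585 -0.362  0.1  ] [ 0.58504233 -0.44479145  0.07311753]
```

View pics/t1.png

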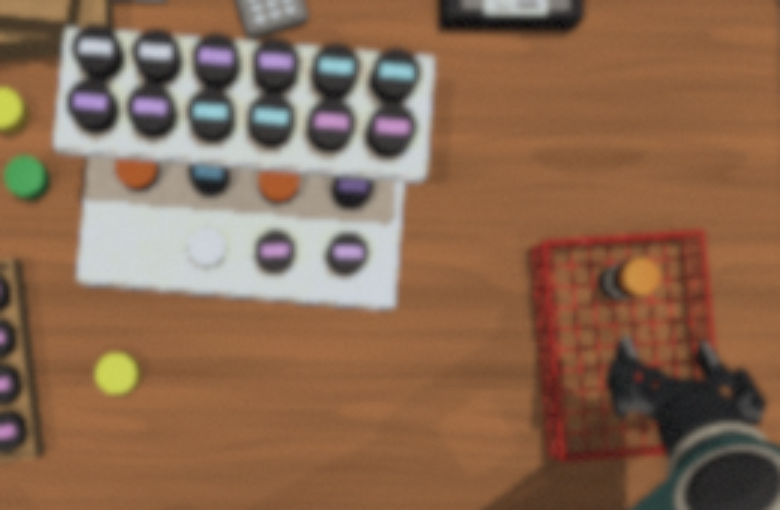

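Emit:
play_rows:
  targets:
    - [64,5,37,0,0]
    - [64,8,38,-8,0]
    - [64,8,38,-8,0]
    - [64,8,38,-8,0]
    - [64,8,38,-8,0]
    - [64,8,38,-8,0]
    - [64,8,38,-8,0]
    - [64,8,38,-8,0]
    - [64,8,38,-8,0]
    - [64,8,30,-8,1]

```text
time: 14.15
ee_pos: [0.4949, 0.0164, 0.2176]
tcp_rot: [[0.806, 0.589, 0.056], [-0.069, -0.001, 0.998], [0.588, -0.808, 0.04]]
force: [0.3, -1.0, 0.8]
finger_gap: 0.0638
```

```bash
python3 -c "
from h import *
st()
im,P=cloud('wrist'); cv2.imwrite('pics/w2.png',im[:,:,::-1])
m=orange(im)&(P[...,2]>.045)&(P[...,2]<.09)&(P[...,0]>.58)&(P[...,0]<.72)
k,L=cv2.connectedComponents(m.astype(np.uint8))
for i in range(1,k):
    q=P[L==i]
    if len(q)>60: print(len(q),q.min(0).round(3),q.max(0).round(3),np.percentile(q,[2,98],axis=0).round(3).tolist())
"
```

```text
t 14.15 j [ -1.4 -32.2 127.    1.   49.1 -87.8] p [0.4949 0.0164 0.2176] grasp [0.5243 0.0163 0.1772] F [ 0.3 -1.   0.8] gap 0.0638
x azim -4.9 z azim 86.8 tilt to x 36.0 to z 2.3 pos azim 1.9
1313 [0.63  0.145 0.052] [0.672 0.19  0.073] [[0.63, 0.147, 0.056], [0.669, 0.187, 0.072]]
1305 [ 0.616 -0.009  0.051] [0.66  0.032 0.072] [[0.617, -0.006, 0.055], [0.656, 0.031, 0.072]]
```

View pics/w2.png

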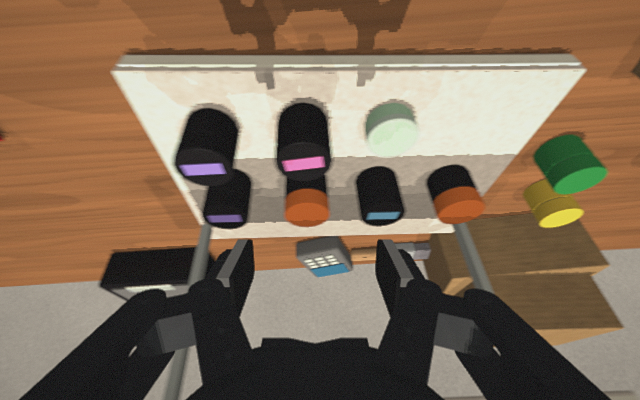

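Emit:
play_rows:
  targets:
    - [64,27,-3,-14,0]
    - [64,26,-3,-14,0]
    - [64,20,0,-27,0]
    - [64,20,0,-27,0]
    - [64,9,0,-12,0]
    - [64,0,0,0,0]

```text
time: 14.7
ee_pos: [0.6063, 0.0201, 0.1322]
tcp_rot: [[0.791, 0.61, 0.039], [-0.055, 0.008, 0.998], [0.609, -0.792, 0.04]]
force: [2.1, -0.7, 6.4]
finger_gap: 0.064
```

```bash
python3 -c "
from h import *
st()
im,P=cloud('wrist'); cv2.imwrite('pics/w3.png',im[:,:,::-1])
m=orange(im)&(P[...,2]>.045)&(P[...,2]<.09)&(P[...,0]>.58)&(P[...,0]<.72)&(P[...,1]<.08)
q=P[m]
print(len(q),np.percentile(q,[1,99],axis=0).round(3).tolist())
"
```

```text
t 14.7 j [ -0.9 -10.4 120.1   1.8  32.7 -89.1] p [0.6063 0.0201 0.1322] grasp [0.6368 0.0205 0.0926] F [ 2.1 -0.7  6.4] gap 0.064
x azim -4.0 z azim 87.8 tilt to x 37.5 to z 2.3 pos azim 1.9
5138 [[0.614, -0.018, 0.057], [0.655, 0.024, 0.077]]
```

View pics/w3.png

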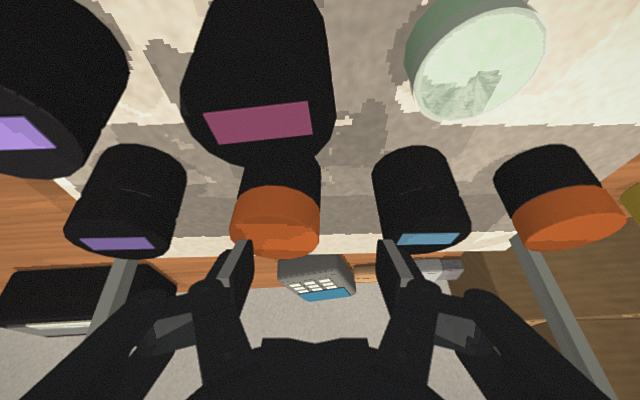

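Emit:
play_rows:
  targets:
    - [64,-3,-9,6,0]
    - [64,-3,-8,0,0]
    - [64,0,0,0,0]

```text
time: 15.0
ee_pos: [0.6011, 0.003, 0.1407]
tcp_rot: [[0.79, 0.612, 0.038], [-0.055, 0.009, 0.998], [0.611, -0.791, 0.041]]
force: [-0.1, 0.2, 0.5]
finger_gap: 0.064
```

```bash
python3 -c "
from h import *
st()
im,P=cloud('wrist')
m=orange(im)&(P[...,2]>.045)&(P[...,2]<.09)&(P[...,0]>.58)&(P[...,0]<.72)&(P[...,1]<.08)
q=P[m]; v,u=np.nonzero(m)
print(len(q),np.percentile(q,[1,99],axis=0).round(3).tolist(),np.percentile(u,[1,99]))
"
```

```text
t 15.0 j [ -3.  -11.8 120.5   4.2  33.8 -92.7] p [0.6011 0.003  0.1407] grasp [0.6317 0.0034 0.1012] F [-0.1  0.2  0.5] gap 0.064
x azim -4.0 z azim 87.8 tilt to x 37.6 to z 2.3 pos azim 0.3
4519 [[0.617, -0.015, 0.057], [0.657, 0.026, 0.074]] [276. 353.]
```

Emit:
play_rows:
  targets:
    - [64,2,1,-14,0]
    - [64,3,0,-13,0]
    - [64,0,0,-4,0]
    - [64,0,0,0,0]

```text
time: 15.38
ee_pos: [0.6076, 0.0051, 0.1117]
tcp_rot: [[0.787, 0.616, 0.039], [-0.056, 0.009, 0.998], [0.615, -0.788, 0.041]]
force: [-0.6, 0.1, -0.3]
finger_gap: 0.0642
```

Emit:
play_rows:
  targets:
    - [64,-1,0,-4,0]
    - [50,0,0,0,0]
    - [36,0,0,0,0]
    - [36,0,0,0,0]
    - [36,0,0,0,0]
    - [36,0,0,0,0]

```text
time: 15.88
ee_pos: [0.607, 0.0057, 0.1102]
tcp_rot: [[0.785, 0.618, 0.038], [-0.056, 0.009, 0.998], [0.617, -0.786, 0.042]]
force: [0.5, -1.0, -0.7]
finger_gap: 0.0445
```

Emit:
play_rows:
  targets:
    - [36,-5,0,6,0]
    - [36,-10,0,15,0]
    - [36,-5,0,20,0]
    - [36,0,0,20,0]
    - [36,-3,0,15,0]
    - [36,-20,0,15,0]
    - [36,-30,0,10,0]

```text
time: 16.47
ee_pos: [0.5305, 0.0057, 0.2138]
tcp_rot: [[0.789, 0.613, 0.039], [-0.056, 0.009, 0.998], [0.612, -0.79, 0.042]]
force: [-0.2, -0.1, -0.1]
finger_gap: 0.0442
```

```bash
python3 -c "
from h import *
st()"
```

```text
t 16.47 j [ -3.1 -26.8 124.4   3.5  44.7 -91.7] p [0.5305 0.0057 0.2138] grasp [0.5611 0.0062 0.1743] F [-0.2 -0.1 -0.1] gap 0.0442
x azim -4.1 z azim 87.8 tilt to x 37.7 to z 2.4 pos azim 0.6
```

Emit:
play_rows:
  targets:
    - [36,-10,-37,0,-3]
    - [36,-10,-38,0,-3]
    - [36,-10,-38,0,-3]
    - [36,-10,-38,0,-3]
    - [36,-10,-38,0,-3]
    - [36,-10,-38,0,-3]
    - [36,-10,-38,0,-3]
    - [36,-10,-38,0,-3]
    - [36,-10,-38,0,-3]
    - [36,-5,-20,0,-3]

```text
time: 17.3
ee_pos: [0.4215, -0.3636, 0.2252]
tcp_rot: [[0.642, 0.541, 0.543], [-0.445, -0.314, 0.839], [0.624, -0.78, 0.04]]
force: [0.8, -0.3, -1.2]
finger_gap: 0.0445
```

```bash
python3 -c "
from h import *
st()"
```

```text
t 17.3 j [ -47.6  -23.1  121.    15.3   45.7 -111.1] p [ 0.4215 -0.3636  0.2252] grasp [ 0.4485 -0.3793  0.1862] F [ 0.8 -0.3 -1.2] gap 0.0445
x azim -34.7 z azim 57.1 tilt to x 38.6 to z 2.3 pos azim -40.8
```

Emit:
play_rows:
  targets:
    - [36,3,0,-15,0]
    - [36,3,0,-35,0]
    - [36,0,0,-35,0]
    - [36,0,0,-22,0]
    - [36,0,0,-8,0]
    - [36,0,0,0,0]

```text
time: 17.8
ee_pos: [0.4236, -0.3683, 0.1111]
tcp_rot: [[0.635, 0.54, 0.553], [-0.449, -0.324, 0.833], [0.629, -0.777, 0.037]]
force: [0.2, 0.2, -0.5]
finger_gap: 0.0443
```

```bash
python3 -c "
from h import *
st()"
```

```text
t 17.8 j [ -47.6  -15.4  126.7   19.8   32.4 -116.6] p [ 0.4236 -0.3683  0.1111] grasp [ 0.4506 -0.3845  0.0723] F [ 0.2  0.2 -0.5] gap 0.0443
x azim -35.3 z azim 56.4 tilt to x 39.0 to z 2.1 pos azim -41.0
```

Foot about 26 mm, well below the rim; lower a little and release, then back out.

Emit:
play_rows:
  targets:
    - [36,0,0,-9,0]
    - [36,0,0,0,0]
    - [64,0,0,0,0]
    - [64,0,0,0,0]
    - [64,0,0,0,0]
    - [64,-8,5,14,0]
    - [64,-16,10,30,0]
    - [64,-10,8,35,0]
    - [64,0,20,30,3]
    - [64,10,35,10,7]

```text
time: 18.63
ee_pos: [0.3983, -0.2909, 0.2315]
tcp_rot: [[0.7, 0.59, 0.401], [-0.331, -0.23, 0.915], [0.633, -0.774, 0.034]]
force: [0.7, 0.0, 1.3]
finger_gap: 0.0642
```

Emit:
play_rows:
  targets:
    - [64,8,40,0,7]
    - [64,8,40,0,7]
    - [64,8,40,0,7]
    - [64,8,40,0,1]
    - [64,8,40,0,0]
    - [64,8,40,0,0]
    - [64,8,40,0,0]
    - [64,8,40,0,0]
    - [64,8,40,0,0]
    - [64,8,40,0,0]

```text
time: 19.47
ee_pos: [0.4708, 0.0818, 0.2495]
tcp_rot: [[0.756, 0.654, 0.012], [-0.025, 0.01, 1.0], [0.654, -0.756, 0.024]]
force: [1.5, -0.7, -0.3]
finger_gap: 0.0641
```

```bash
python3 -c "
from h import *
st()
im,P=cloud('top'); cv2.imwrite('pics/t2.png',cv2.resize(im[120:290,230:490,::-1],None,fx=3,fy=3))"
```

```text
t 19.47 j [  9.3 -37.9 128.4  -7.2  49.2 -76.8] p [0.4708 0.0818 0.2495] grasp [0.5035 0.0823 0.2117] F [ 1.5 -0.7 -0.3] gap 0.0641
x azim -1.9 z azim 89.3 tilt to x 40.8 to z 1.4 pos azim 9.9
```

View pics/t2.png

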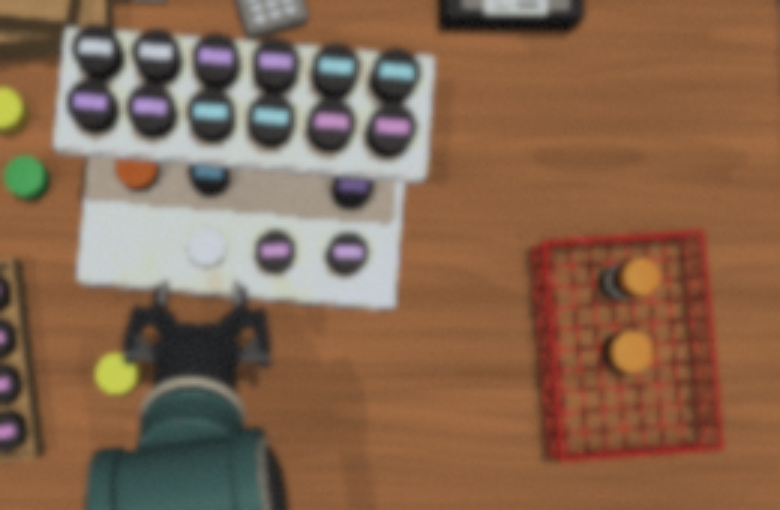

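Emit:
play_rows:
  targets:
    - [64,20,20,-20,-1]
    - [64,25,20,-25,-1]
    - [64,25,20,-25,0]
    - [64,18,10,-15,0]
    - [64,0,0,0,0]

```text
time: 19.93
ee_pos: [0.562, 0.1706, 0.1709]
tcp_rot: [[0.743, 0.668, 0.029], [-0.044, 0.006, 0.999], [0.667, -0.744, 0.034]]
force: [0.3, 0.3, -0.5]
finger_gap: 0.064
```

```bash
python3 -c "
from h import *
st()
im,P=cloud('wrist')
m=orange(im)&(P[...,2]>.045)&(P[...,2]<.09)&(P[...,0]>.6)&(P[...,0]<.72)&(P[...,1]>.1)&(P[...,1]<.22)
q=P[m]; v,u=np.nonzero(m)
print(len(q),np.percentile(q,[1,99],axis=0).round(3).tolist(),np.percentile(u,[1,99]))
"
```

```text
t 19.93 j [ 18.9 -15.8 121.6 -21.2  35.6 -55.7] p [0.562  0.1706 0.1709] grasp [0.5954 0.1708 0.1337] F [ 0.3  0.3 -0.5] gap 0.064
x azim -3.4 z azim 88.3 tilt to x 41.9 to z 1.9 pos azim 16.9
2351 [[0.63, 0.141, 0.058], [0.67, 0.183, 0.075]] [273. 329.]
```

Emit:
play_rows:
  targets:
    - [64,10,-8,-10,0]
    - [64,14,0,-18,0]
    - [64,0,0,0,0]

```text
time: 20.23
ee_pos: [0.5858, 0.1613, 0.1477]
tcp_rot: [[0.74, 0.672, 0.029], [-0.045, 0.006, 0.999], [0.671, -0.741, 0.035]]
force: [0.4, 0.1, -2.1]
finger_gap: 0.064
```

```bash
python3 -c "
from h import *
st()
im,P=cloud('wrist')
m=orange(im)&(P[...,2]>.045)&(P[...,2]<.09)&(P[...,0]>.6)&(P[...,0]<.72)&(P[...,1]>.1)&(P[...,1]<.22)
q=P[m]; v,u=np.nonzero(m)
print(len(q),np.percentile(q,[1,99],axis=0).round(3).tolist(),np.percentile(u,[1,99]))
"
```

```text
t 20.23 j [ 16.9 -11.6 120.6 -21.1  31.7 -56.6] p [0.5858 0.1613 0.1477] grasp [0.6194 0.1616 0.1107] F [ 0.4  0.1 -2.1] gap 0.064
x azim -3.5 z azim 88.3 tilt to x 42.1 to z 2.0 pos azim 15.4
3211 [[0.63, 0.142, 0.059], [0.672, 0.183, 0.076]] [280. 346.]
```

Centred. Go in: remaining about (30, 0, −48), then close.

Emit:
play_rows:
  targets:
    - [64,12,1,-16,0]
    - [64,12,0,-20,0]
    - [64,6,0,-10,0]
    - [64,0,0,0,0]

```text
time: 20.62
ee_pos: [0.6166, 0.1611, 0.1122]
tcp_rot: [[0.732, 0.681, 0.031], [-0.049, 0.007, 0.999], [0.68, -0.732, 0.038]]
force: [-0.1, 0.6, -1.1]
finger_gap: 0.064
```

Emit:
play_rows:
  targets:
    - [64,0,0,-8,0]
    - [64,0,0,-3,0]
    - [64,0,0,0,0]
    - [50,0,0,0,0]
    - [36,0,0,0,0]
    - [36,0,0,0,0]
    - [36,0,0,0,0]
    - [36,0,0,0,0]

```text
time: 21.28
ee_pos: [0.6158, 0.1611, 0.107]
tcp_rot: [[0.728, 0.685, 0.031], [-0.05, 0.007, 0.999], [0.684, -0.728, 0.04]]
force: [0.6, 0.2, -1.2]
finger_gap: 0.0443
```

Emit:
play_rows:
  targets:
    - [36,-5,0,8,0]
    - [36,-20,0,15,0]
    - [36,-30,0,20,0]
    - [36,-30,0,25,0]
    - [36,-25,0,30,0]
    - [36,-15,-25,20,-2]
    - [36,-8,-38,0,-3]
    - [36,-8,-40,0,-3]
    - [36,-8,-40,0,-3]
    - [36,-8,-40,0,-3]

```text
time: 22.12
ee_pos: [0.447, -0.0213, 0.2324]
tcp_rot: [[0.695, 0.668, 0.265], [-0.222, -0.152, 0.963], [0.684, -0.728, 0.042]]
force: [0.3, -0.4, -0.7]
finger_gap: 0.0444
```

```bash
python3 -c "
from h import *
st()"
```

```text
t 22.12 j [ -2.6 -44.1 133.7  -9.4  48.  -72.7] p [ 0.447  -0.0213  0.2324] grasp [ 0.4804 -0.0289  0.1959] F [ 0.3 -0.4 -0.7] gap 0.0444
x azim -17.7 z azim 74.6 tilt to x 43.1 to z 2.4 pos azim -2.7
```

Emit:
play_rows:
  targets:
    - [36,4,-40,0,-3]
    - [36,4,-40,0,-3]
    - [36,4,-40,0,-3]
    - [36,0,-40,0,-3]
    - [36,-18,-36,0,-3]
    - [36,-22,-34,0,-3]
    - [36,-22,-34,0,0]
    - [36,-22,-34,0,0]
    - [36,-10,-22,0,0]
    - [36,0,0,0,0]

```text
time: 22.95
ee_pos: [0.3575, -0.3501, 0.2403]
tcp_rot: [[0.577, 0.592, 0.563], [-0.43, -0.367, 0.825], [0.695, -0.718, 0.043]]
force: [-0.1, -0.4, -1.6]
finger_gap: 0.0442
```

```bash
python3 -c "
from h import *
st()
im,P=cloud('wrist'); cv2.imwrite('pics/w4.png',im[:,:,::-1])"
```

```text
t 22.95 j [ -53.9  -34.5  128.1   21.2   46.5 -117.6] p [ 0.3575 -0.3501  0.2403] grasp [ 0.3871 -0.3684  0.2044] F [-0.1 -0.4 -1.6] gap 0.0442
x azim -36.7 z azim 55.7 tilt to x 44.0 to z 2.5 pos azim -44.4
```

View pics/w4.png

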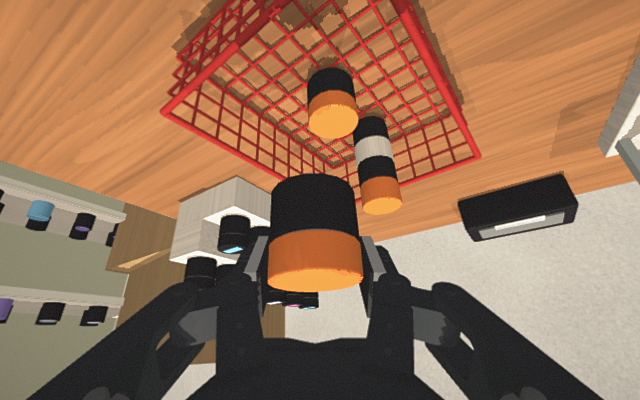

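Emit:
play_rows:
  targets:
    - [36,3,-5,-30,0]
    - [36,2,-3,-35,0]
    - [36,0,0,-30,0]
    - [36,0,0,-12,0]
    - [36,0,0,0,0]

```text
time: 23.42
ee_pos: [0.3643, -0.3535, 0.1333]
tcp_rot: [[0.575, 0.596, 0.561], [-0.426, -0.367, 0.827], [0.699, -0.714, 0.042]]
force: [-1.3, -0.3, -0.9]
finger_gap: 0.0444
```

```bash
python3 -c "
from h import *
st()"
```

```text
t 23.42 j [ -53.4  -27.2  134.1   27.7   34.  -126. ] p [ 0.3643 -0.3535  0.1333] grasp [ 0.3941 -0.3718  0.0976] F [-1.3 -0.3 -0.9] gap 0.0444
x azim -36.5 z azim 55.9 tilt to x 44.3 to z 2.4 pos azim -44.1
```

Emit:
play_rows:
  targets:
    - [36,0,0,-10,0]
    - [36,0,0,0,0]
    - [64,0,0,0,0]
    - [64,0,0,0,0]
    - [64,0,0,0,0]
    - [64,0,0,20,0]
    - [64,0,0,35,0]
    - [64,0,0,40,0]
    - [64,0,20,30,0]
    - [64,10,40,0,0]

```text
time: 24.25
ee_pos: [0.3743, -0.2936, 0.2595]
tcp_rot: [[0.571, 0.597, 0.563], [-0.426, -0.372, 0.825], [0.702, -0.711, 0.042]]
force: [1.1, -1.0, 1.3]
finger_gap: 0.0639
```

Emit:
play_rows:
  targets:
    - [64,10,40,0,0]
    - [64,10,40,0,0]
    - [64,10,40,0,0]
    - [64,5,30,0,0]
    - [64,0,0,0,0]
    - [64,0,0,0,0]

```text
time: 24.75
ee_pos: [0.4103, -0.1489, 0.2683]
tcp_rot: [[0.563, 0.606, 0.562], [-0.422, -0.374, 0.826], [0.711, -0.702, 0.045]]
force: [-0.0, 0.1, -0.1]
finger_gap: 0.0639
```

```bash
python3 -c "
from h import *
st()
im,P=cloud('scene'); cv2.imwrite('pics/s2.png',cv2.resize(im[80:280,200:500,::-1],None,fx=2.6,fy=2.6))"
```

```text
t 24.75 j [-18.7 -47.6 132.6 -11.9  50.9 -69.7] p [ 0.4103 -0.1489  0.2683] grasp [ 0.4406 -0.1676  0.2332] F [-0.   0.1 -0.1] gap 0.0639
x azim -36.8 z azim 55.8 tilt to x 45.3 to z 2.6 pos azim -19.9
```

View pics/s2.png

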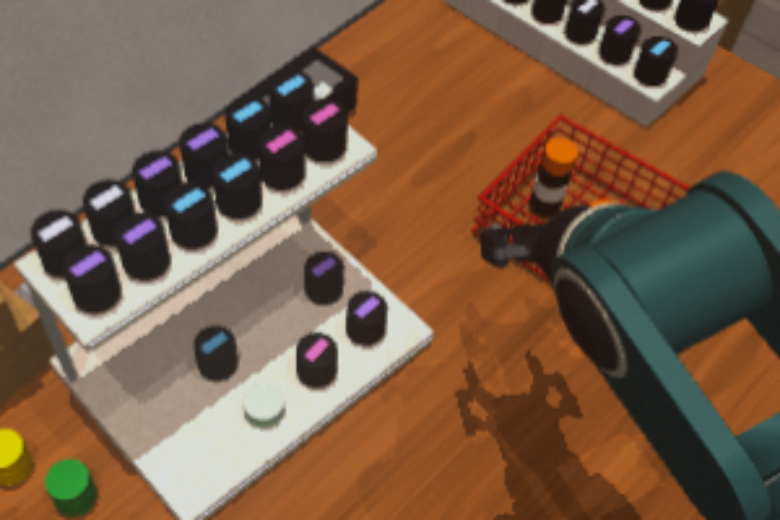

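Emit:
play_rows:
  targets:
    - [64,25,10,-15,0]
    - [64,30,15,-15,0]
    - [64,0,15,0,0]
    - [64,0,0,0,0]
    - [64,0,0,0,0]

```text
time: 25.22
ee_pos: [0.4664, -0.1141, 0.2403]
tcp_rot: [[0.555, 0.605, 0.571], [-0.427, -0.383, 0.82], [0.714, -0.698, 0.046]]
force: [-0.1, -1.1, 1.2]
finger_gap: 0.0637
```

```bash
python3 -c "
from h import *
st()
im,P=cloud('top'); cv2.imwrite('pics/t3.png',cv2.resize(im[120:290,230:490,::-1],None,fx=3,fy=3))
for l in ('recall_jar_a_center','recall_bottle_center','black_jar_1','front_jar_1','tester_pot'): print(l,[(np.round(r['point'],3).tolist(),round(r['confidence'],2)) for r in look_for('top',l)])"
```

```text
t 25.22 j [ -9.6 -37.6 130.2 -22.5  46.2 -54.1] p [ 0.4664 -0.1141  0.2403] grasp [ 0.4966 -0.1332  0.2053] F [-0.1 -1.1  1.2] gap 0.0637
x azim -37.6 z azim 55.1 tilt to x 45.6 to z 2.6 pos azim -13.7
recall_jar_a_center [([0.399, -0.369, 0.053], 0.64), ([0.648, 0.287, 0.051], 0.63), ([0.429, 0.179, 0.051], 0.5), ([0.658, 0.42, 0.047], 0.44), ([0.57, 0.079, 0.047], 0.17)]
recall_bottle_center [([0.534, -0.372, 0.109], 0.7)]
black_jar_1 [([0.643, 0.08, 0.072], 0.46)]
front_jar_1 [([0.561, -0.07, 0.079], 0.63), ([0.563, 0.003, 0.072], 0.43), ([0.642, 0.079, 0.075], 0.28)]
tester_pot [([0.569, 0.077, 0.051], 0.69)]
```

View pics/t3.png

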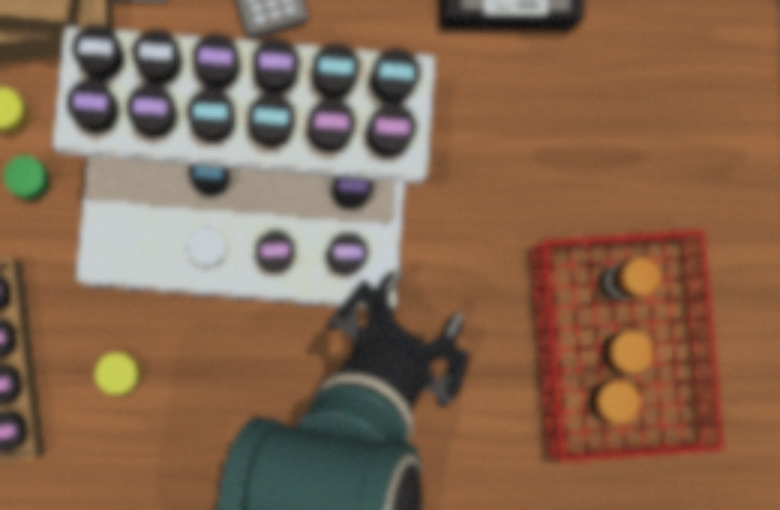

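All three products are standing in the basket, the other things look unmoved, and the gripper is free and above everything. Handing in.

```bash
python3 -c "
from h import *
print(finish_job())"
```

```text
the job is handed in; nothing more can be done
None
```

The bottle and both orange-lidded jars are in the red returns basket, and I handed the job in at about 25 s of the 70 s allowed. `finish_job` reported no verdict.

**How it was done:** Moves only allow shifts and turns about the vertical. To tilt the tool, I pushed the arm against its reach limit, clear of the scene, until it leaned about 30° forward. I then took the bottle, jar b from behind its front jar, and jar a, each from the front. Each was let go with its foot well below the rim, at roughly 10–15 mm for the bottle, 17 mm for jar b and 40 mm for jar a.

**Last checks:**
- **Basket:** The final top picture shows all three orange tops upright inside the walls. The network placed the bottle at about (0.534, -0.372) and one jar at (0.399, -0.369). It did not list the second jar, though it shows clearly in the picture.
- **Other jars and pot:** Where the network reported them, they were within a few millimetres of their starts. It did not report black jar 1 (violet sticker, back row) in the final check. The picture shows that jar in place.
- **Robot:** The gripper was empty and clear of everything.

**Two things that were off:**
- The tool's tilt crept from about 30° to 45° during the job, so I let jar a drop from slightly higher to keep the gripper body off the rim.
- While retreating after the last release, joint 2 read -47.6° against its limit of -47.58°. I moved it away at once. I could not tell whether the limit was actually passed, which would count as a failure.

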